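Lay out a door kit and a drawer kit on their template boards

TASK

Make up the two hardware kits on the plywood layout boards: the large knob and the hinge on the board with two outlines, and the bar handle, the castor and the small knob on the board with three outlines. Each piece goes the way up it is now, in the middle of the outline drawn for its size and shape and lined up with it. Leave the tin of screws, the sanding block and the glue bottle where they stand.

Things in the scene. Friction and masses are not known exactly. Their poses are not given: they have to be found in the camera images.
- door_board: Plywood board fixed on the bench, 150 (x) by 190 (y) by 9 mm; origin: centre of underside, z up. Black outlines on top: circle 64 mm across, centred at x 0, y +45 mm, for the large knob; rectangle 92 (x) by 55 (y) mm, centred at x 0, y -45 mm, for the hinge, its x axis along the board's x, either way round.
- drawer_board: Plywood board fixed on the bench, 150 (x) by 190 (y) by 9 mm; origin: centre of underside, z up. Black outlines on top: rectangle 36 (x) by 116 (y) mm at x +42, y 0 mm for the handle, its x axis along board y; rectangle 72 (x) by 58 (y) mm at x -30, y -48 mm for the castor, its x axis along board x (both either way round); circle 46 mm across at x -30, y +50 mm for the small knob.
- large_knob: Larger of two turned pale-wood cupboard knobs, standing on its foot: 38 mm high, head 48 mm diameter with a straight side from 19 to 31 mm height, foot 34 mm diameter, about 35 g. Origin: centre of its underside, z up. 
- small_knob: Smaller of the two turned pale-wood knobs, standing on its foot: 32 mm high, head 30 mm diameter with a straight side from 14 to 26 mm height, foot 24 mm diameter, about 20 g. Origin: centre of its underside, z up. 
- hinge: Heavy brass butt hinge, folded shut and lying flat: 76 mm long (its x), 39 mm wide over all (its y), leaves 10 mm thick, knuckle barrel 12 mm diameter along the +y edge, about 130 g. Grip it across its 39 mm width, low down. Origin: middle of its 76 by 39 mm footprint, on the underside, z up.
- handle: Steel bar handle (a drawer pull) standing on its two feet like a low bridge: bar 100 mm long (its x), 14 mm wide (its y), 10 mm thick, its top at 32 mm; open below the bar up to 22 mm between the feet, which are 20 mm wide; about 90 g. Origin: under the middle of the bar, at the underside of the feet, z up.
- castor: Castor upside down on its steel plate, black wheel uppermost: plate 56 (x) by 42 (y) by 4 mm; fork cheeks 30 mm over their outsides (along y), 24 mm wide (x), from 11 to 45 mm height, grip these along y; wheel 44 mm diameter, axle along y at 38 mm height, top at 60 mm; about 140 g. Origin: centre of the plate's underside, z up.
- tin: Bystander: round open metal tin of brass screws, 54 mm diameter, 50 mm high, loose. Origin: centre of its underside, z up. 
- sanding_block: Bystander: cork sanding block, 50 mm (x) by 32 mm (y) by 25 mm high, loose. Origin: centre of its underside, z up. 
- glue: Bystander: small white glue bottle with an orange cap, 44 mm diameter, 78 mm high, loose. Origin: centre of its underside, z up. 
There are look-alikes about, which are no part of the job. Several things look just like the hinge: the one meant starts farthest from the robot's base. Leave any grey look-alike of the small_knob alone.

How it is judged (in metres and radians):
At the end, for the whole second after the job is handed in: Large knob and hinge on the two-outline board, handle, castor and small knob on the other; each resting on the board, upright within 0.12 rad, within 12 mm of its outline's centre along each board axis; hinge, handle and castor lined up within 0.2 rad either way round; all released and at rest (x of large_knob in the frame of door_board between -0.012 and 0.012 m and y of large_knob in the frame of door_board between 0.033 and 0.057 m and z of large_knob in the frame of door_board between 0.006 and 0.013 m and angle between each of large_knob, hinge, handle, castor, small_knob's own z axis and vertical below 0.12 rad and linear speed of each of large_knob, hinge, handle, castor, small_knob below 0.01 m/s and angular speed of each of large_knob, hinge, handle, castor, small_knob below 0.1 rad/s and x of hinge in the frame of door_board between -0.012 and 0.012 m and y of hinge in the frame of door_board between -0.057 and -0.033 m and z of hinge in the frame of door_board between 0.006 and 0.013 m and angle between the x axis of hinge and the x axis of door_board, either way round below 0.2 rad and x of handle in the frame of drawer_board between 0.03 and 0.054 m and y of handle in the frame of drawer_board between -0.012 and 0.012 m and z of handle in the frame of drawer_board between 0.006 and 0.013 m and angle between the x axis of handle and the y axis of drawer_board, either way round below 0.2 rad and x of castor in the frame of drawer_board between -0.042 and -0.018 m and y of castor in the frame of drawer_board between -0.06 and -0.036 m and z of castor in the frame of drawer_board between 0.006 and 0.013 m and angle between the x axis of castor and the x axis of drawer_board, either way round below 0.2 rad and x of small_knob in the frame of drawer_board between -0.042 and -0.018 m and y of small_knob in the frame of drawer_board between 0.038 and 0.062 m and z of small_knob in the frame of drawer_board between 0.006 and 0.013 m); the robot touches nothing.
It fails at once if the tin of screws is shoved more than 30 mm or tipped over (distance of tin from where it was at the start of the episode above 0.03 m or angle between tin's own z axis and vertical above 0.5 rad).
It fails at once if the sanding block is shoved more than 30 mm or tipped over (distance of sanding_block from where it was at the start of the episode above 0.03 m or angle between sanding_block's own z axis and vertical above 0.5 rad).
It fails at once if the glue bottle is shoved more than 30 mm or tipped over (distance of glue from where it was at the start of the episode above 0.03 m or angle between glue's own z axis and vertical above 0.5 rad).
It also fails if it takes over 128 s, if anything falls off the work surface, if the arm or the gripper's body presses on something with over 40 N, if the wrist force passes 120 N, or if a joint passes its speed limit or range.

ROBOT

A 6-joint arm with a two-finger parallel gripper is mounted at the origin on the work surface. World frame = base frame: x ahead of the robot, y to its left, z up, the work surface at z = 0. Lengths are in mm, angles in rad, forces in N, time in s.
With the tool pointing down it reaches from about 300 to 775 mm from the base axis. Payload 14.6 kg.
Tool frame: the origin (TCP) lies at the very end of the fingers, on their centre line; the grasp point (between the pads) lies 19 mm behind it; z points along the fingers, y is the direction in which the jaws open and shut (so a half turn about z gives the same grasp; the last joint's range is limited). The gripper opens to 94 mm and grips with 3 to 60 N. Pads are 16 mm wide; open, the fingers measure 119 mm over their backs; the gripper's body (75 mm by 177 mm) begins 78 mm behind the grasp point.
Start: joints at [1.207, 0.3, 1.521, -0, 1.321, -0.067], TCP at [160.851, 525.943, 205.446] pointing down, gripper open.
Joint ranges: [-3.03, 3.03], [-0.79, 2.21], [0.23, 2.52], [-1.04, 4.18], [0, 3.07], [-2.55, 2.55]. Speed limits (rad/s): [2.22, 2.22, 2.57, 3.14, 3.14, 3.14].

INTERFACE

Orientations are given as [roll, pitch, yaw] about the fixed x, y, z axes, in that order (R = Rz(yaw) Ry(pitch) Rx(roll)).
In Python, from cell import manip gives the robot as it stands.
- The arm moves only by the shell command python3 -m pendant 'ROWS' [FORCE]. ROWS is JSON, a list of rows, each an object with "claw": the finger opening in m, from 0 to 0.094; "delta_pos": the shift along the tool's x, y, z in m, a list of three; "rotation": the turn, a rotation vector about the tool's x, y, z in rad, a list of three. A call has 1 to 10 rows; each row is the pose to reach, as a shift and turn from the pose measured when the call began, along the tool's axes at that moment; what a row does not reach only later rows make up. A row lasts 1/8 s, in which the tool goes at most 62.5 mm and 10.7 degrees, less where a joint would pass 70% of its speed; a pose out of reach is approached as far as the arm can. A call with a gripper value outside its range is refused whole. The fingers move at their own pace and stop on an object; FORCE is the grip in N (left out, the last holds). Time passes only in rows, so rows that repeat a pose let the fingers close. It gives the time, the measured TCP pose, the force and the opening at its end, in the units of the state.
- manip.read_state(): the state, without advancing time (a new reading comes with each control period).
- manip.camera(name): name is "side" or "top" or "wrist"; returns the picture (400x640x3 uint8, red, green, blue); there is no depth.
- manip.camera_model(name): a dict with "fx", "fy", "cx", "cy" (pixels), "cam_to_world" (4x4, takes a point from camera to world coordinates); the wrist camera has in their place "T_tool_cam" (4x4, takes a point from camera to tool coordinates, whose origin is the TCP and whose axes are the flange's). Camera axes: x right, y up, looking along -z (the intrinsics and any distortion apply to the point x, -y, -z); pixel columns grow to the right and rows downward; lengths in mm; the calibration is good to about 2 mm. A picture is of the moment at which its call begins: read the wrist's pose just before it. camera_model takes no time and is no camera call.
- manip.sign_off(): hands the job in, once; it reports no verdict.
The state is a dict: "clock": time; "joints": joint angles; "qd": joint speeds; "effort": joint torques, N m; "eef_pos": TCP position; "eef_rot": TCP orientation; "wrist_force": force on the tool from outside, world axes, zero at the start; "moment": the same for the moment, N m; "finger_gap": finger opening in mm.
Only numpy, scipy, OpenCV 4.12 (cv2) and the standard library are available. Lean on these libraries where they do the work, as an engineer would, in place of code of your own. Each camera call takes 0.05 s, during which the arm holds its last target.

## Working session

There is one attempt and no reset: what is moved stays moved. The work goes in short steps, Python scripts to look and compute and a shell command to move; the robot and the scene stay as the last step left them, time stands still between calls to the robot, and variables do not carry over. Pictures are saved under pics/ and viewed, and the job is handed in when it is done.

```bash
ls; mkdir -p pics; python3 - <<'E'
from cell import manip
import cv2,json
s=manip.read_state();print(s)
for n in ("top","side","wrist"):
    im=manip.camera(n);cv2.imwrite(f"pics/{n}0.png",im[:,:,::-1])
    print(n,manip.camera_model(n))
E
```

```text
pics
{'clock': 0.0, 'joints': array([ 1.20739358e+00,  3.00449778e-01,  1.52157011e+00,  1.44400453e-05,
        1.32069435e+00, -6.66082200e-02]), 'qd': array([ 0.00090317, -0.00028431, -0.0003065 ,  0.00066506,  0.00048679,
       -0.00111621]), 'effort': array([-1.68884271e-03, -5.31794322e+01, -3.52726114e+01,  7.07452185e-02,
        2.44784262e-02, -1.33059070e-04]), 'eef_pos': array([160.76315787, 525.71208273, 204.90266542]), 'eef_rot': array([-3.14047448e+00, -8.86075859e-05,  2.84479450e+00]), 'wrist_force': array([-0.62836399,  0.14893434,  0.00421557]), 'moment': array([-0.01387018,  0.02461112, -0.04241696]), 'finger_gap': 94.03876203994886}
top {'fx': 371.6713202580649, 'fy': 371.6713202580649, 'cx': 316.5294943837307, 'cy': 205.44972032597906, 'cam_to_world': array([[-2.89188749e-02,  9.81147057e-01, -1.91086763e-01,
         3.85178859e+02],
       [-9.99578143e-01, -2.88998451e-02,  2.88705135e-03,
        -7.66369962e+00],
       [-2.68975591e-03,  1.91089642e-01,  9.81568904e-01,
         8.81395111e+02],
       [ 0.00000000e+00,  0.00000000e+00,  0.00000000e+00,
 
[... 258 characters left out ...]
1,  6.84760727e-01, -6.38128990e-01,
        -5.91903364e+02],
       [-1.52920309e-02,  6.77459910e-01,  7.35400724e-01,
         7.01072939e+02],
       [ 0.00000000e+00,  0.00000000e+00,  0.00000000e+00,
         1.00000000e+00]])}
wrist {'fx': 281.42064795036094, 'fy': 281.42064795036094, 'cx': 322.3506549807319, 'cy': 201.68856549070256, 'T_tool_cam': array([[-1.77977154e-04,  9.63561570e-01,  2.67486577e-01,
         7.93174367e+01],
       [ 9.99999928e-01,  8.19127822e-05,  3.70295709e-04,
         6.86397281e-01],
       [ 3.34892145e-04,  2.67486624e-01, -9.63561515e-01,
        -1.79456297e+02],
       [ 0.00000000e+00,  0.00000000e+00,  0.00000000e+00,
         1.00000000e+00]])}
```

View pics/top0.png

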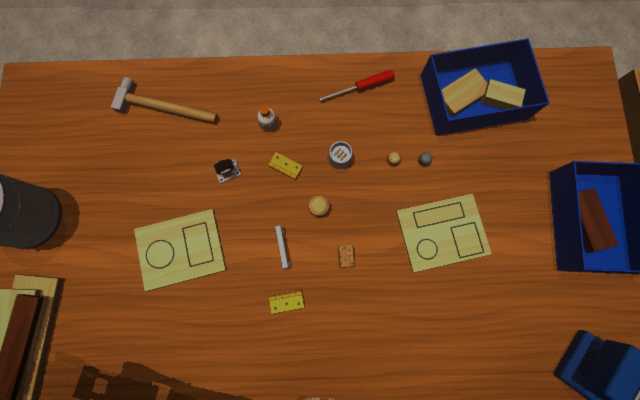

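View pics/side0.png

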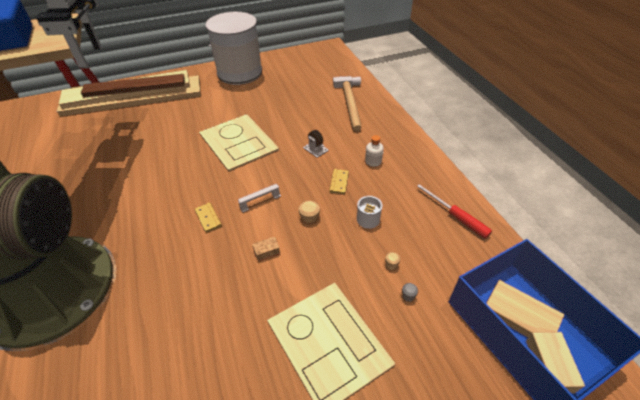

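View pics/wrist0.png

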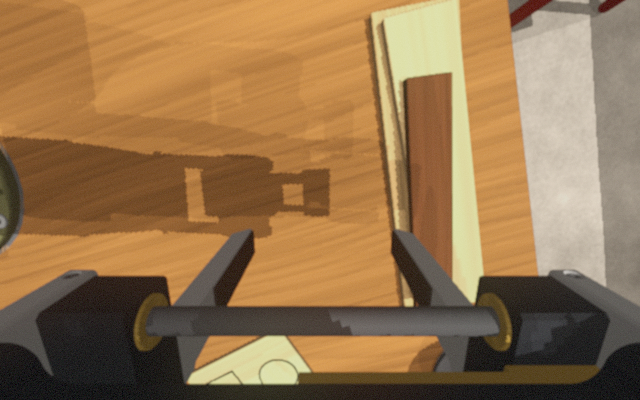

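The top view shows two brass hinges at (285,165) and (286,302). The one at (285,165) has the larger x, so it is farther from the base and is the one meant. The knobs are the large pale one at (319,206), the small pale one at (394,158) and a grey look-alike at (426,158). I'll enlarge these to confirm.

```bash
cat > h.py <<'E'
import numpy as np, cv2
from cell import manip
def ray(n,u,v,z):
    m=manip.camera_model(n);T=m['cam_to_world']
    d=T[:3,:3]@np.array([(u-m['cx'])/m['fx'],-(v-m['cy'])/m['fy'],-1]);o=T[:3,3]
    return o+d*(z-o[2])/d[2]
def proj(n,p,T=None):
    m=manip.camera_model(n)
    if T is None:T=m['cam_to_world']
    c=T[:3,:3].T@(np.array(p)-T[:3,3])
    return m['cx']+m['fx']*c[0]/-c[2], m['cy']-m['fy']*c[1]/-c[2]
def crop(src,x0,y0,x1,y1,k,out):
    im=cv2.imread(src)[y0:y1,x0:x1]
    im=cv2.resize(im,None,fx=k,fy=k,interpolation=cv2.INTER_CUBIC)
    st=10
    for u in range((x0//st+1)*st,x1,st):
        cv2.line(im,((u-x0)*k,0),((u-x0)*k,6),(0,0,255),1)
        if u%20==0: cv2.putText(im,str(u),((u-x0)*k+2,16),0,.4,(255,255,255),1)
    for v in range((y0//st+1)*st,y1,st):
        cv2.line(im,(0,(v-y0)*k),(6,(v-y0)*k),(0,0,255),1)
        if v%20==0: cv2.putText(im,str(v),(8,(v-y0)*k+4),0,.4,(255,255,255),1)
    cv2.imwrite(out,im)
E
python3 - <<'E'
from h import *
crop('pics/top0.png',205,90,365,210,5,'pics/c1.png')
crop('pics/top0.png',260,190,360,320,4,'pics/c2.png')
crop('pics/top0.png',380,140,500,280,4,'pics/c3.png')
crop('pics/top0.png',125,200,235,295,6,'pics/c4.png')
E
```

```text
(no output)
```

View pics/c1.png

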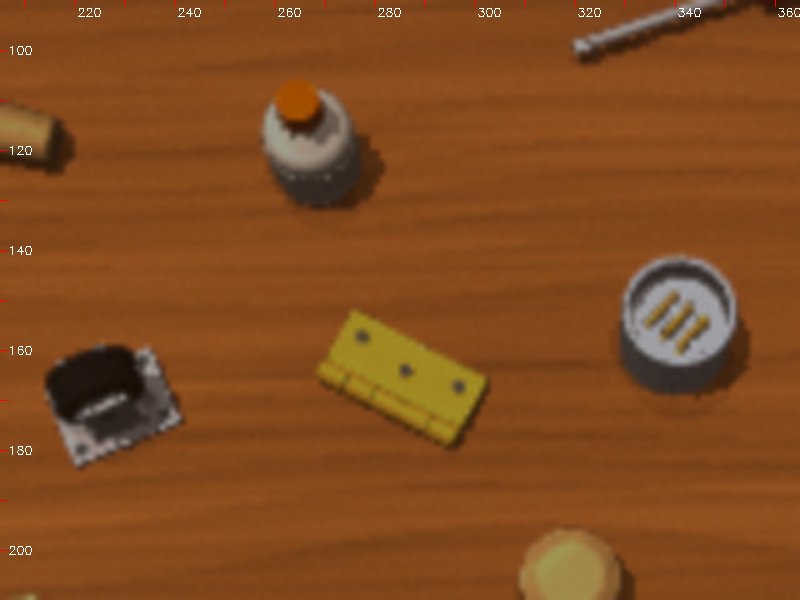

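View pics/c2.png

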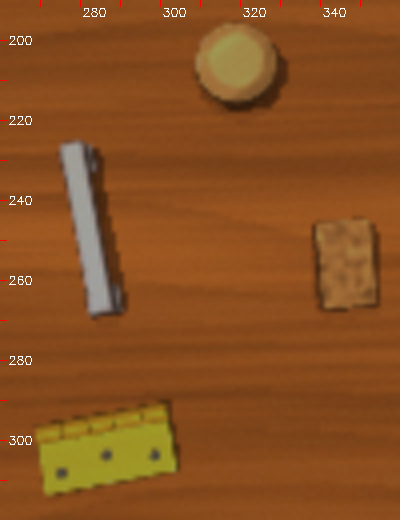

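View pics/c3.png

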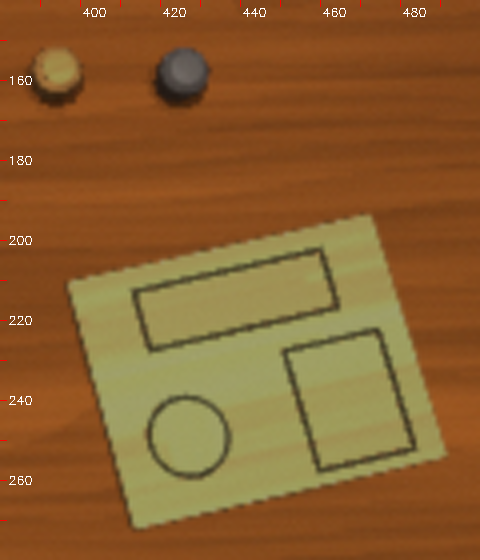

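View pics/c4.png

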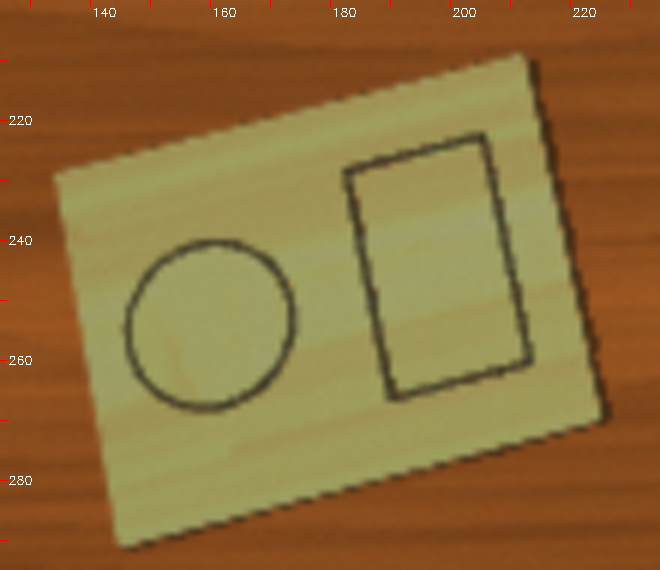

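```bash
cat >> h.py <<'E'
from scipy.spatial.transform import Rotation as R
def plan(x,y,z,jaw=None,yaw=None):
    """row values to reach TCP x,y,z with jaws along world angle jaw (rad)"""
    s=manip.read_state();p=s['eef_pos'];R0=R.from_euler('xyz',s['eef_rot'])
    yaw0=s['eef_rot'][2]
    if yaw is None:
        yaw=yaw0 if jaw is None else jaw+np.pi/2
    j1=np.arctan2(y,x)
    c=[yaw+k*np.pi for k in range(-4,5)] if jaw is not None else [yaw+2*k*np.pi for k in range(-2,3)]
    j6=[j1+np.pi/2-a for a in c]
    i=int(np.argmin([abs(a-s['joints'][5])+(100 if abs(a)>2.4 else 0) for a in j6]))
    yaw=c[i]
    Rt=R.from_euler('xyz',[np.pi,0,yaw])
    d=R0.inv().apply(np.array([x,y,z])-p)/1000
    rv=(R0.inv()*Rt).as_rotvec()
    n=max(np.linalg.norm(d)/.0625,np.degrees(np.linalg.norm(rv))/10.7)
    print('at',p.round(1),'gap',round(s['finger_gap'],1),'t',round(s['clock'],1),'| delta',d.round(4).tolist(),'rot',rv.round(3).tolist(),'rows~',round(n,1),'j6->',round(j6[i],2))
E
python3 - <<'E'
from h import *
def W(pts,x0,y0,k,z,n='top'):
    return np.array([ray(n,x0+a/k,y0+b/k,z) for a,b in pts])
def ang(a,b): return np.arctan2(*(b-a)[1::-1])
hg=W([(355,311),(487,378)],205,90,5,10); hb=W([(318,368),(447,445)],205,90,5,6)
print('hinge',hg[:,:2].round(1).tolist(),hb[:,:2].round(1).tolist(),'c',((hg.sum(0)+hb.sum(0))/4).round(1),'ang x',ang(hg[0],hg[1]),ang(hb[0],hb[1]))
c=W([(150,347),(183,418),(80,465)],205,90,5,4)
print('castor',((c[0]+c[2])/2).round(1),np.linalg.norm(c[1]-c[0]),np.linalg.norm(c[2]-c[1]),'angx',ang(c[1],c[2]),'angy',ang(c[1],c[0]))
h=W([(60,145),(82,140),(110,312),(90,317)],260,190,4,32)
print('handle',h.mean(0).round(1),'L',np.linalg.norm(h[3]-h[0]),np.linalg.norm(h[1]-h[0]),'angx',ang(h[3],h[0]))
print('large',W([(236,63)],260,190,4,25)[0].round(1),'small',W([(57,72)],380,140,4,21)[0].round(1))
for nm,(x0,y0,k,bc,rs,ci) in dict(drawer=(380,140,4,[(67,282),(372,214),(447,455),(135,528)],[[(133,291),(320,248),(339,307),(151,351)],[(283,351),(379,328),(415,449),(320,472)]],(189,437)),
  door=(125,200,6,[(55,175),(522,53),(607,418),(120,548)],[[(345,170),(484,134),(531,362),(391,400)]],(211,326))).items():
    b=W(bc,x0,y0,k,9);print(nm,'c',b.mean(0).round(1),'sides',[np.linalg.norm(b[i]-b[i-1]).round(1) for i in range(4)],'angx',ang(b[3],b[0]),ang(b[2],b[1]),'angy',ang(b[1],b[0]),ang(b[2],b[3]))
    th=np.mean([ang(b[3],b[0]),ang(b[2],b[1]),ang(b[1],b[0])-np.pi/2,ang(b[2],b[3])-np.pi/2])
    f=lambda x,y:(b.mean(0)[:2]+[x*np.cos(th)-y*np.sin(th),x*np.sin(th)+y*np.cos(th)]).round(1)
    print('th',th,'nominal', [f(42,0),f(-30,-48),f(-30,50)] if nm=='drawer' else [f(0,-45),f(0,45)])
    for r in rs: print(' rect',W(r,x0,y0,k,9).mean(0).round(1))
    print(' circ',W([ci],x0,y0,k,9)[0].round(1))
E
python3 - <<'E'
from h import *
crop('pics/side0.png',185,100,425,310,3,'pics/s1.png')
E
```

```text
hinge [[691.0, 85.5], [654.8, 21.4]] [[663.7, 104.3], [622.7, 41.7]] c [658.1  63.2   8. ] ang x -2.084639988872056 -2.1496236277494236
castor [648. 204.   4.] 40.37152711003487 54.67633315723209 angx 1.9897955541684458 angy 0.4244568262337524
handle [456.7  72.8  32. ] L 99.49267077177434 12.949533115820243 angx 0.1631470356905534
large [551. -16.  25.] small [ 663.9 -201.4   21. ]
drawer c [ 482.7 -308.2    9. ] sides [np.float64(148.1), np.float64(189.5), np.float64(147.4), np.float64(188.4)] angx 0.19775430278158412 0.19031629176900555 angy 1.7623175138033043 1.7658818452519136
th 0.1936693250040036 nominal [array([ 523.9, -300.2]), array([ 462.5, -361.1]), array([ 443.6, -265. ])]
 rect [ 523.9 -300.6    9. ]
 rect [ 462.3 -361.4    9. ]
 circ [ 443.2 -265.7    9. ]
door c [460.2 313.4   9. ] sides [np.float64(148.4), np.float64(188.0), np.float64(148.9), np.float64(190.2)] angx 0.232239934800947 0.24678383406128973 angy 1.8044824208609362 1.8019730005623098
th 0.23597163417392242 nominal [array([470.7, 269.7]), array([449.7, 357.2])]
 rect [470.6 270.5   9. ]
 circ [449.6 358.    9. ]
```

View pics/s1.png

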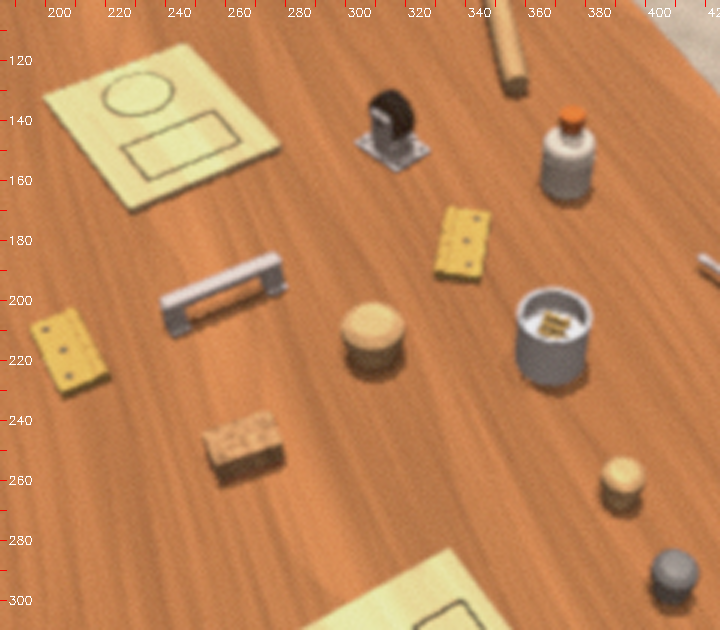

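```bash
python3 - <<'E'
from h import *
for n,p in dict(handle=(456.7,72.8,32),large=(551,-16,34),small=(663.9,-201.4,24),hinge=(657,63,11),castorplate=(648,204,4),door=(460.2,313.4,9)).items():
    print(n,np.round(proj('side',p),1))
plan(660,204,110,jaw=.42)
E
```

```text
handle [258.2 192.4]
large [309.2 207.2]
small [392.6 258.6]
hinge [339.2 179.6]
castorplate [316.  148.5]
door [238.2 139.6]
at [160.8 525.8 205.1] gap 94.1 t 0.1 | delta [-0.5715, -0.1616, 0.0952] rot [-0.001, 0.0, 0.854] rows~ 9.6 j6-> -0.12
```

```bash
python3 - <<'E'
from h import *
plan(648,204,110,jaw=.42)
E
python3 -m pendant '[{"claw":0.07,"delta_pos":[-0.28,-0.082,0.047],"rotation":[0,0,0.42]},{"claw":0.07,"delta_pos":[-0.56,-0.165,0.095],"rotation":[0,0,0.854]},{"claw":0.07,"delta_pos":[-0.56,-0.165,0.095],"rotation":[0,0,0.854]},{"claw":0.07,"delta_pos":[-0.56,-0.165,0.095],"rotation":[0,0,0.854]},{"claw":0.07,"delta_pos":[-0.56,-0.165,0.095],"rotation":[0,0,0.854]},{"claw":0.07,"delta_pos":[-0.56,-0.165,0.095],"rotation":[0,0,0.854]},{"claw":0.07,"delta_pos":[-0.56,-0.165,0.095],"rotation":[0,0,0.854]},{"claw":0.07,"delta_pos":[-0.56,-0.165,0.095],"rotation":[0,0,0.854]},{"claw":0.07,"delta_pos":[-0.56,-0.165,0.095],"rotation":[0,0,0.854]},{"claw":0.07,"delta_pos":[-0.56,-0.165,0.095],"rotation":[0,0,0.854]}]' 20
python3 - <<'E'
from h import *
plan(648,204,110,jaw=.42)
E
```

```text
at [160.8 525.8 205.1] gap 94.1 t 0.1 | delta [-0.56, -0.1651, 0.0952] rot [-0.001, 0.0, 0.854] rows~ 9.5 j6-> -0.12
clock: 1.4
eef_pos: [649.7, 201.6, 108.7]
eef_rot: [-3.14, 0.001, 1.989]
wrist_force: [0.3, 0.7, 0.0]
finger_gap: 70.0
at [649.7 201.6 108.7] gap 70.0 t 1.4 | delta [0.0028, -0.0006, -0.0013] rot [-0.002, 0.001, -0.002] rows~ 0.1 j6-> -0.12
```

```bash
python3 - <<'E'
from h import *
im=manip.camera('wrist');cv2.imwrite('pics/w1.png',im[:,:,::-1])
E
```

```text
(no output)
```

View pics/w1.png

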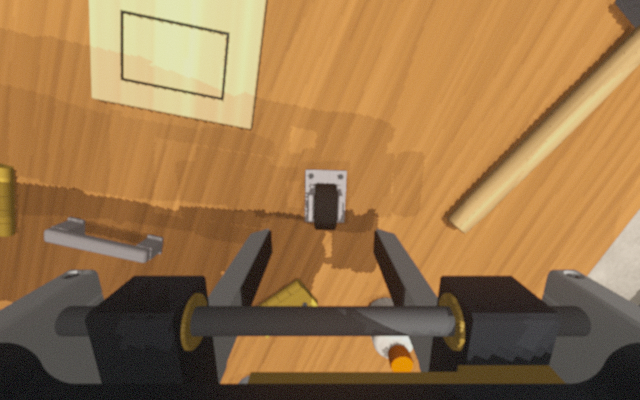

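The wrist view shows the castor plate's near edge at (305–347, 170) and the wheel at (326,205), laterally centred between the fingers. I'll check the fore-aft position by projecting it.

```bash
cat >> h.py <<'E'
def wT():
    s=manip.read_state();T=np.eye(4);T[:3,:3]=R.from_euler('xyz',s['eef_rot']).as_matrix();T[:3,3]=s['eef_pos']
    return T@manip.camera_model('wrist')['T_tool_cam']
def wray(u,v,z,T=None):
    m=manip.camera_model('wrist');T=wT() if T is None else T
    d=T[:3,:3]@np.array([(u-m['cx'])/m['fx'],-(v-m['cy'])/m['fy'],-1]);o=T[:3,3]
    return (o+d*(z-o[2])/d[2]).round(1)
E
python3 - <<'E'
from h import *
print(wray(305,170,4),wray(347,170,4),wray(326,219,4), wray(326,184,60),wray(326,229,60))
print(proj('wrist',(648,204,4),wT()))
plan(648,204,110,jaw=.42)
E
```

```text
[620.3 223.6   4. ] [659.2 240.9   4. ] [661.1 184.3   4. ] [640.3 229.7  60. ] [656.5 193.5  60. ]
(np.float64(322.1922014757208), np.float64(197.8059420829408))
at [650.9 200.2 108.1] gap 69.9 t 1.4 | delta [0.0046, -0.0011, -0.0019] rot [-0.002, 0.001, -0.003] rows~ 0.1 j6-> -0.12
```

```bash
python3 - <<'E'
from h import *
plan(650,205.5,11,jaw=.42)
E

```

```text
at [650.9 200.2 108.1] gap 69.9 t 1.4 | delta [0.0053, 0.0015, 0.0971] rot [-0.002, 0.001, -0.003] rows~ 1.6 j6-> -0.11
```

```bash
python3 -m pendant '[{"claw":0.07,"delta_pos":[0.005,0.0015,0.03],"rotation":[0,0,0]},{"claw":0.07,"delta_pos":[0.005,0.0015,0.065],"rotation":[0,0,0]},{"claw":0.07,"delta_pos":[0.005,0.0015,0.09],"rotation":[0,0,0]},{"claw":0.07,"delta_pos":[0.005,0.0015,0.097],"rotation":[0,0,0]},{"claw":0.07,"delta_pos":[0.005,0.0015,0.097],"rotation":[0,0,0]},{"claw":0.0,"delta_pos":[0.005,0.0015,0.097],"rotation":[0,0,0]},{"claw":0.0,"delta_pos":[0.005,0.0015,0.097],"rotation":[0,0,0]},{"claw":0.0,"delta_pos":[0.005,0.0015,0.097],"rotation":[0,0,0]},{"claw":0.0,"delta_pos":[0.005,0.0015,0.097],"rotation":[0,0,0]},{"claw":0.0,"delta_pos":[0.005,0.0015,0.097],"rotation":[0,0,0]}]' 25
python3 - <<'E'
from h import *
plan(462.5,-361.1,120,jaw=.1937+np.pi/2)
plan(650,205,120)
E
```

```text
clock: 2.7
eef_pos: [650.2, 205.2, 11.2]
eef_rot: [-3.14, 0.001, 1.987]
wrist_force: [-1.0, -0.2, 1.5]
finger_gap: 29.9
at [650.2 205.2  11.2] gap 29.9 t 2.7 | delta [-0.4421, -0.401, -0.1075] rot [-0.001, 0.002, 1.794] rows~ 9.7 j6-> 0.71
at [650.2 205.2  11.2] gap 29.9 t 2.7 | delta [-0.0002, -0.0005, -0.1088] rot [-0.002, 0.001, -0.0] rows~ 1.7 j6-> -0.11
```

```bash
python3 -m pendant '[{"claw":0.0,"delta_pos":[0,0,-0.05],"rotation":[0,0,0]},{"claw":0.0,"delta_pos":[0,0,-0.108],"rotation":[0,0,0]},{"claw":0.0,"delta_pos":[-0.04,-0.037,-0.108],"rotation":[0,0,0.17]},{"claw":0.0,"delta_pos":[-0.084,-0.076,-0.108],"rotation":[0,0,0.34]},{"claw":0.0,"delta_pos":[-0.126,-0.114,-0.108],"rotation":[0,0,0.51]},{"claw":0.0,"delta_pos":[-0.168,-0.152,-0.108],"rotation":[0,0,0.68]},{"claw":0.0,"delta_pos":[-0.21,-0.19,-0.108],"rotation":[0,0,0.85]},{"claw":0.0,"delta_pos":[-0.252,-0.228,-0.108],"rotation":[0,0,1.02]},{"claw":0.0,"delta_pos":[-0.294,-0.266,-0.108],"rotation":[0,0,1.19]},{"claw":0.0,"delta_pos":[-0.336,-0.304,-0.108],"rotation":[0,0,1.36]}]'
python3 - <<'E'
from h import *
plan(462.5,-361.1,110,jaw=.1937+np.pi/2)
E
```

```text
clock: 3.95
eef_pos: [507.3, -226.5, 120.1]
eef_rot: [3.141, 0.002, 0.622]
wrist_force: [1.0, 0.7, -1.7]
finger_gap: 29.4
at [ 507.3 -226.5  120.1] gap 29.4 t 4.0 | delta [-0.1149, 0.0833, 0.0104] rot [0.001, 0.002, 0.428] rows~ 2.3 j6-> 0.71
```

```bash
python3 -m pendant '[{"claw":0.0,"delta_pos":[-0.04,0.028,0],"rotation":[0,0,0.15]},{"claw":0.0,"delta_pos":[-0.08,0.056,0.01],"rotation":[0,0,0.3]},{"claw":0.0,"delta_pos":[-0.105,0.076,0.01],"rotation":[0,0,0.4]},{"claw":0.0,"delta_pos":[-0.115,0.0833,0.01],"rotation":[0,0,0.428]},{"claw":0.0,"delta_pos":[-0.115,0.0833,0.01],"rotation":[0,0,0.428]},{"claw":0.0,"delta_pos":[-0.115,0.0833,0.01],"rotation":[0,0,0.428]}]'
python3 - <<'E'
from h import *
plan(462.5,-361.1,21,jaw=.1937+np.pi/2)
im=manip.camera('wrist');cv2.imwrite('pics/w2.png',im[:,:,::-1])
E
```

```text
clock: 4.7
eef_pos: [462.8, -360.1, 110.4]
eef_rot: [3.141, 0.002, 0.196]
wrist_force: [0.9, 0.7, -1.6]
finger_gap: 29.7
at [ 462.8 -360.1  110.4] gap 29.7 t 4.7 | delta [-0.0003, 0.0008, 0.0895] rot [0.001, 0.002, 0.002] rows~ 1.4 j6-> 0.71
```

View pics/w2.png

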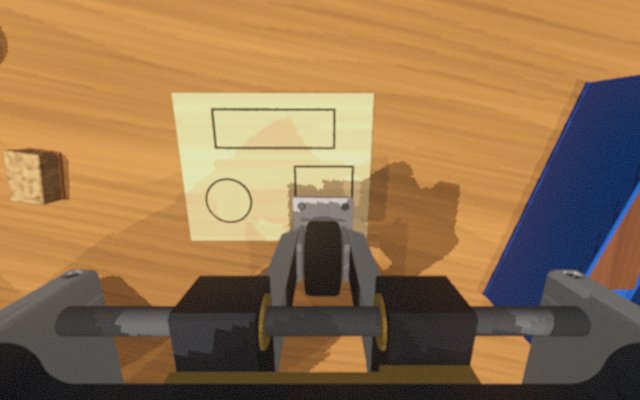

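The castor is held upright and lined up with the board. The plate's near edge is at (292–354, 199).

```bash
python3 - <<'E'
from h import *
a=wray(292,198,103);b=wray(354,198,103);T=wT()
s=manip.read_state();Rr=R.from_euler('xyz',s['eef_rot']).inv()
print(a,b,Rr.apply((a+b)/2-s['eef_pos']))
for c in [(294,166),(353,166)]: print(wray(*c,9))
for q in [(36,29),(36,-29)]:
  th=.1937;print(462.5+(q[0]*np.cos(th)-q[1]*np.sin(th)),-361.1+q[0]*np.sin(th)+q[1]*np.cos(th))
E
```

```text
[ 485.9 -333.1  103. ] [ 494.2 -374.9  103. ] [27.85172436 -0.70597829  7.44320431]
[ 492.2 -324.2    9. ]
[ 503.7 -382.2    9. ]
492.24451525266335 -325.71266028105424
503.4089938105384 -382.62798702641123
```

Excellent agreement: the plate is centred in the grip (27.9 mm against 28). Lowering and releasing.

```bash
python3 -m pendant '[{"claw":0.0,"delta_pos":[0,0.001,0.04],"rotation":[0,0,0]},{"claw":0.0,"delta_pos":[0,0.001,0.07],"rotation":[0,0,0]},{"claw":0.0,"delta_pos":[0,0.001,0.085],"rotation":[0,0,0]},{"claw":0.0,"delta_pos":[0,0.001,0.0895],"rotation":[0,0,0]},{"claw":0.0,"delta_pos":[0,0.001,0.0895],"rotation":[0,0,0]},{"claw":0.0,"delta_pos":[0,0.001,0.0895],"rotation":[0,0,0]}]'
python3 -m pendant '[{"claw":0.05,"delta_pos":[0,0,0],"rotation":[0,0,0]},{"claw":0.05,"delta_pos":[0,0,0],"rotation":[0,0,0]},{"claw":0.05,"delta_pos":[0,0,0],"rotation":[0,0,0]},{"claw":0.05,"delta_pos":[0,0,-0.04],"rotation":[0,0,0]},{"claw":0.05,"delta_pos":[0,0,-0.1],"rotation":[0,0,0]},{"claw":0.05,"delta_pos":[0,0,-0.1],"rotation":[0,0,0]}]'
python3 - <<'E'
from h import *
plan(664,-201.4,90,jaw=0)
E
```

```text
clock: 5.5
eef_pos: [463.4, -361.6, 22.1]
eef_rot: [3.139, 0.001, 0.196]
wrist_force: [0.8, 0.1, -2.1]
finger_gap: 29.9
clock: 6.25
eef_pos: [465.0, -362.7, 126.8]
eef_rot: [3.133, -0.004, 0.196]
wrist_force: [0.4, -0.3, -1.2]
finger_gap: 50.0
at [ 465.  -362.7  126.8] gap 50.0 t 6.2 | delta [0.2265, -0.1197, 0.0367] rot [0.01, 0.003, -1.375] rows~ 7.4 j6-> -0.29
```

```bash
python3 -m pendant '[{"claw":0.05,"delta_pos":[0.05,-0.02,0.0],"rotation":[0,0,-0.18]},{"claw":0.05,"delta_pos":[0.1,-0.04,0.0],"rotation":[0,0,-0.36]},{"claw":0.05,"delta_pos":[0.15,-0.07,0.01],"rotation":[0,0,-0.54]},{"claw":0.05,"delta_pos":[0.18,-0.09,0.02],"rotation":[0,0,-0.72]},{"claw":0.05,"delta_pos":[0.21,-0.11,0.03],"rotation":[0,0,-0.9]},{"claw":0.05,"delta_pos":[0.2265,-0.12,0.036],"rotation":[0.01,0.003,-1.08]},{"claw":0.05,"delta_pos":[0.2265,-0.12,0.036],"rotation":[0.01,0.003,-1.26]},{"claw":0.05,"delta_pos":[0.2265,-0.12,0.036],"rotation":[0.01,0.003,-1.375]},{"claw":0.05,"delta_pos":[0.2265,-0.12,0.036],"rotation":[0.01,0.003,-1.375]},{"claw":0.05,"delta_pos":[0.2265,-0.12,0.036],"rotation":[0.01,0.003,-1.375]}]'
python3 - <<'E'
from h import *
plan(664,-201.4,3,jaw=0)
im=manip.camera('wrist');cv2.imwrite('pics/w3.png',im[:,:,::-1])
print(proj('wrist',(664,-201.4,32),wT()))
E
```

```text
clock: 7.5
eef_pos: [663.8, -201.1, 90.2]
eef_rot: [-3.141, -0.0, 1.568]
wrist_force: [0.3, -0.3, -0.0]
finger_gap: 50.0
at [ 663.8 -201.1   90.2] gap 50.0 t 7.5 | delta [-0.0003, 0.0002, 0.0872] rot [-0.0, -0.0, -0.002] rows~ 1.4 j6-> -0.29
(np.float64(323.82549857874073), np.float64(215.91004464195706))
```

View pics/w3.png

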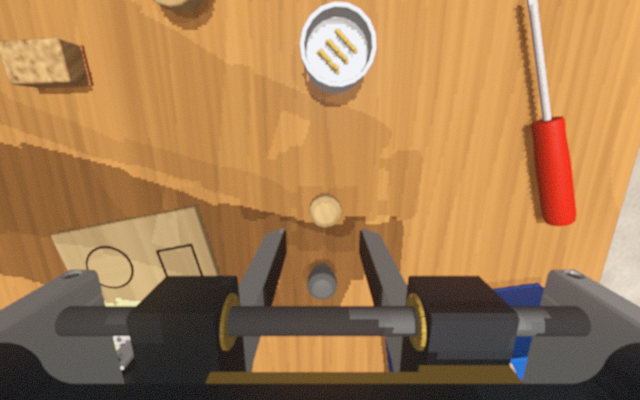

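Pale knob at (326,211) under the fingers. The grey look-alike is behind it at (321,280), out of the finger path.

```bash
python3 - <<'E'
from h import *
print(wray(326,211,24))
plan(665,-200,3,jaw=0)
E
python3 -m pendant '[{"claw":0.05,"delta_pos":[0.001,0.001,0.04],"rotation":[0,0,0]},{"claw":0.05,"delta_pos":[0.001,0.001,0.07],"rotation":[0,0,0]},{"claw":0.05,"delta_pos":[0.001,0.001,0.086],"rotation":[0,0,0]},{"claw":0.05,"delta_pos":[0.001,0.001,0.086],"rotation":[0,0,0]},{"claw":0.05,"delta_pos":[0.001,0.001,0.086],"rotation":[0,0,0]},{"claw":0.0,"delta_pos":[0.001,0.001,0.086],"rotation":[0,0,0]},{"claw":0.0,"delta_pos":[0.001,0.001,0.086],"rotation":[0,0,0]},{"claw":0.0,"delta_pos":[0.001,0.001,0.086],"rotation":[0,0,0]},{"claw":0.0,"delta_pos":[0.001,0.001,0.086],"rotation":[0,0,0]}]' 12
python3 - <<'E'
from h import *
plan(443.5,-265.3,110,jaw=.1937)
plan(443.5,-265.3,110,jaw=.1937+np.pi/2)
E
```

```text
[ 666.  -199.3   24. ]
at [ 663.8 -201.1   90.4] gap 50.0 t 7.5 | delta [0.0011, 0.0011, 0.0874] rot [0.0, -0.0, -0.002] rows~ 1.4 j6-> -0.29
clock: 8.68
eef_pos: [665.1, -200.2, 5.0]
eef_rot: [3.141, 0.0, 1.569]
wrist_force: [-0.9, 1.6, 4.6]
finger_gap: 29.0
at [ 665.1 -200.2    5. ] gap 29.0 t 8.7 | delta [-0.0655, -0.2214, -0.1052] rot [0.001, 0.0, -0.196] rows~ 4.1 j6-> -0.73
at [ 665.1 -200.2    5. ] gap 29.0 t 8.7 | delta [-0.0655, -0.2214, -0.1052] rot [0.001, -0.001, 1.375] rows~ 7.4 j6-> 0.84
```

```bash
python3 -m pendant '[{"claw":0.0,"delta_pos":[0,0,-0.05],"rotation":[0,0,0]},{"claw":0.0,"delta_pos":[0,0,-0.105],"rotation":[0,0,0]},{"claw":0.0,"delta_pos":[-0.015,-0.05,-0.105],"rotation":[0,0,-0.05]},{"claw":0.0,"delta_pos":[-0.03,-0.1,-0.105],"rotation":[0,0,-0.1]},{"claw":0.0,"delta_pos":[-0.045,-0.15,-0.105],"rotation":[0,0,-0.15]},{"claw":0.0,"delta_pos":[-0.06,-0.2,-0.105],"rotation":[0,0,-0.196]},{"claw":0.0,"delta_pos":[-0.0655,-0.221,-0.105],"rotation":[0,0,-0.196]},{"claw":0.0,"delta_pos":[-0.0655,-0.221,-0.105],"rotation":[0,0,-0.196]},{"claw":0.0,"delta_pos":[-0.0655,-0.221,-0.105],"rotation":[0,0,-0.196]}]'
python3 - <<'E'
from h import *
plan(443.5,-265.3,14.5,jaw=.1937)
im=manip.camera('wrist');cv2.imwrite('pics/w4.png',im[:,:,::-1])
E
```

```text
clock: 9.8
eef_pos: [444.6, -265.2, 109.8]
eef_rot: [3.141, 0.0, 1.765]
wrist_force: [0.5, -0.5, -0.3]
finger_gap: 29.0
at [ 444.6 -265.2  109.8] gap 29.0 t 9.8 | delta [0.0001, -0.0013, 0.0953] rot [0.001, 0.0, 0.0] rows~ 1.5 j6-> -0.73
```

View pics/w4.png

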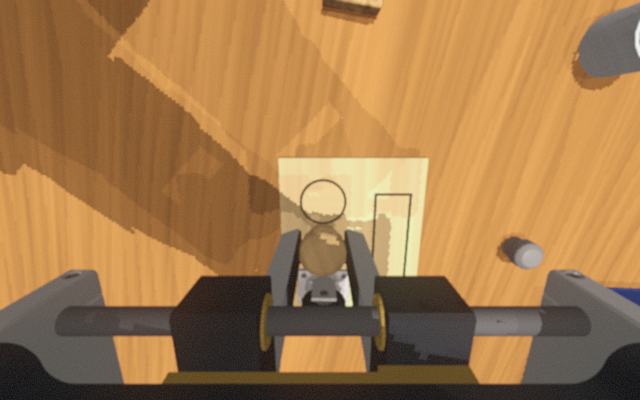

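Knob held at (323,248), target circle centred at (323,202), castor standing at (323,288).

```bash
python3 - <<'E'
from h import *
print(wray(323,202,9)); s=manip.read_state()
print(R.from_euler('xyz',s['eef_rot']).inv().apply(wray(323,248,129)-s['eef_pos']))
E
python3 -m pendant '[{"claw":0.0,"delta_pos":[0,-0.001,0.04],"rotation":[0,0,0]},{"claw":0.0,"delta_pos":[0,-0.001,0.075],"rotation":[0,0,0]},{"claw":0.0,"delta_pos":[0,-0.001,0.09],"rotation":[0,0,0]},{"claw":0.0,"delta_pos":[0,-0.001,0.095],"rotation":[0,0,0]},{"claw":0.0,"delta_pos":[0,-0.001,0.095],"rotation":[0,0,0]},{"claw":0.0,"delta_pos":[0,-0.001,0.095],"rotation":[0,0,0]}]'
```

```text
[ 444.3 -264.2    9. ]
[  4.91980312  -0.47154084 -19.27261097]
clock: 10.6
eef_pos: [444.4, -265.5, 15.7]
eef_rot: [3.14, 0.001, 1.766]
wrist_force: [-0.1, 0.3, 0.5]
finger_gap: 29.0
```

```bash
python3 -m pendant '[{"claw":0.0,"delta_pos":[-0.003,0,0.0015],"rotation":[0,0,0]},{"claw":0.0,"delta_pos":[-0.003,0,0.0015],"rotation":[0,0,0]},{"claw":0.05,"delta_pos":[-0.003,0,0.0015],"rotation":[0,0,0]},{"claw":0.05,"delta_pos":[-0.003,0,0.0015],"rotation":[0,0,0]},{"claw":0.05,"delta_pos":[-0.003,0,0],"rotation":[0,0,0]},{"claw":0.05,"delta_pos":[-0.003,0,-0.03],"rotation":[0,0,0]},{"claw":0.05,"delta_pos":[-0.003,0,-0.09],"rotation":[0,0,0]},{"claw":0.05,"delta_pos":[-0.003,0,-0.09],"rotation":[0,0,0]}]'
python3 - <<'E'
from h import *
plan(551,-16,110,jaw=.1937)
im=manip.camera('wrist');cv2.imwrite('pics/w5.png',im[:,:,::-1])
E
```

```text
clock: 11.6
eef_pos: [446.4, -269.5, 109.8]
eef_rot: [3.134, 0.007, 1.766]
wrist_force: [0.2, 0.2, -0.4]
finger_gap: 49.9
at [ 446.4 -269.5  109.8] gap 49.9 t 11.6 | delta [0.2285, 0.1517, -0.0006] rot [0.007, 0.007, 0.001] rows~ 4.4 j6-> -0.22
```

View pics/w5.png

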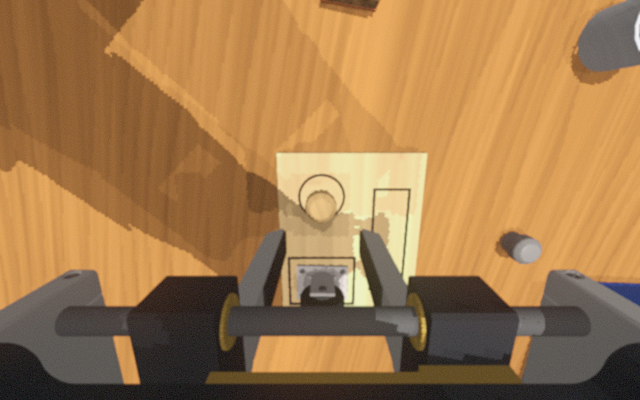

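The small knob stands at (321,206), inside its circle, and the castor is within its rectangle. I'll verify both from the top view later. Next is the large knob.

```bash
python3 -m pendant '[{"claw":0.075,"delta_pos":[0.045,0.03,0],"rotation":[0.007,0.007,0]},{"claw":0.075,"delta_pos":[0.09,0.06,0],"rotation":[0.007,0.007,0]},{"claw":0.075,"delta_pos":[0.135,0.09,0],"rotation":[0.007,0.007,0]},{"claw":0.075,"delta_pos":[0.18,0.12,0],"rotation":[0.007,0.007,0]},{"claw":0.075,"delta_pos":[0.215,0.143,0],"rotation":[0.007,0.007,0]},{"claw":0.075,"delta_pos":[0.2285,0.1517,0],"rotation":[0.007,0.007,0]},{"claw":0.075,"delta_pos":[0.2285,0.1517,0],"rotation":[0.007,0.007,0]},{"claw":0.075,"delta_pos":[0.2285,0.1517,0],"rotation":[0.007,0.007,0]}]'
python3 - <<'E'
from h import *
plan(551,-16,6,jaw=.1937)
im=manip.camera('wrist');cv2.imwrite('pics/w6.png',im[:,:,::-1])
print(proj('wrist',(551,-16,27),wT()))
im=manip.camera('top');cv2.imwrite('pics/top1.png',im[:,:,::-1])
crop('pics/top1.png',380,140,500,280,4,'pics/c5.png')
E
```

```text
clock: 12.65
eef_pos: [549.6, -16.5, 106.7]
eef_rot: [-3.138, -0.003, 1.764]
wrist_force: [-0.8, 0.7, -0.1]
finger_gap: 74.9
at [549.6 -16.5 106.7] gap 74.9 t 12.7 | delta [-0.0001, 0.0018, 0.1007] rot [-0.003, -0.003, -0.0] rows~ 1.6 j6-> -0.22
(np.float64(325.1186702547644), np.float64(208.74978288337354))
```

View pics/w6.png

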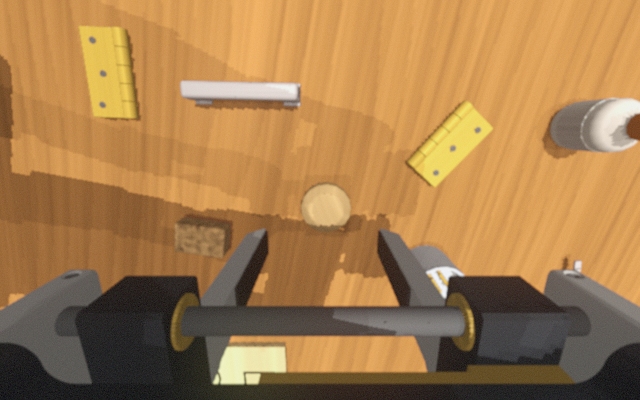

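View pics/c5.png

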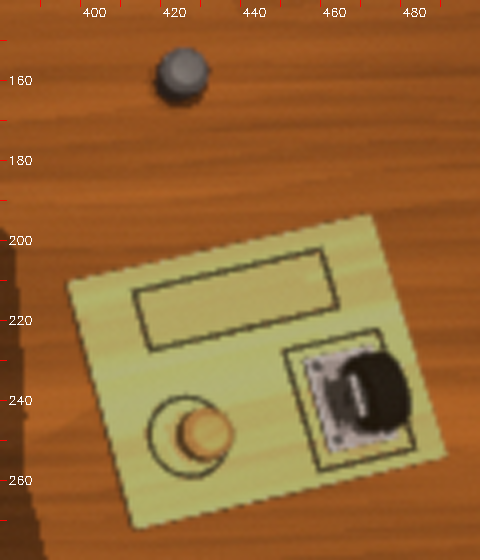

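```bash
python3 - <<'E'
from h import *
print('small',ray('top',431.5,248.5,30),'tgt 443.5 -265.3')
print('plate',[ray('top',380+a/4,140+b/4,13).round(1) for a,b in [(305,357),(330,453)]])
print('tin',ray('top',340.8,153.2,50), 'large',wray(326,206,27))
E
```

```text
small [ 443.23276011 -269.33931589   30.        ] tgt 443.5 -265.3
plate [array([ 487.6, -336.6,   13. ]), array([ 431.3, -345.4,   13. ])]
tin [670.00277852 -70.5469806   50.        ] large [551.4 -13.1  27. ]
```

Small knob is about 4 mm off its target and the castor about 1 mm, both well inside tolerance. Grasping the large knob.

```bash
python3 - <<'E'
from h import *
plan(551.2,-14.5,6,jaw=.1937)
E
python3 -m pendant '[{"claw":0.075,"delta_pos":[0.002,0.002,0.04],"rotation":[0,0,0]},{"claw":0.075,"delta_pos":[0.002,0.002,0.08],"rotation":[0,0,0]},{"claw":0.075,"delta_pos":[0.002,0.002,0.1],"rotation":[0,0,0]},{"claw":0.075,"delta_pos":[0.002,0.002,0.1],"rotation":[0,0,0]},{"claw":0.075,"delta_pos":[0.002,0.002,0.1],"rotation":[0,0,0]},{"claw":0.0,"delta_pos":[0.002,0.002,0.1],"rotation":[0,0,0]},{"claw":0.0,"delta_pos":[0.002,0.002,0.1],"rotation":[0,0,0]},{"claw":0.0,"delta_pos":[0.002,0.002,0.1],"rotation":[0,0,0]},{"claw":0.0,"delta_pos":[0.002,0.002,0.1],"rotation":[0,0,0]}]' 15
python3 - <<'E'
from h import *
plan(449.7,357.5,110,jaw=.236+np.pi/2)
plan(449.7,357.5,110,jaw=.236)
E
```

```text
at [549.7 -16.5 107. ] gap 75.4 t 12.8 | delta [0.0014, 0.0021, 0.101] rot [-0.003, -0.003, -0.0] rows~ 1.6 j6-> -0.22
clock: 13.88
eef_pos: [551.2, -13.9, 7.3]
eef_rot: [-3.139, -0.003, 1.764]
wrist_force: [0.5, 0.1, 3.6]
finger_gap: 46.9
at [551.2 -13.9   7.3] gap 46.9 t 13.9 | delta [0.3843, -0.0285, -0.1015] rot [0.001, -0.004, -1.613] rows~ 8.6 j6-> -1.14
at [551.2 -13.9   7.3] gap 46.9 t 13.9 | delta [0.3843, -0.0285, -0.1015] rot [-0.002, -0.003, -0.043] rows~ 6.4 j6-> 0.44
```

```bash
python3 -m pendant '[{"claw":0.0,"delta_pos":[0,0,-0.05],"rotation":[0,0,0]},{"claw":0.0,"delta_pos":[0.02,0,-0.1],"rotation":[0,0,0]},{"claw":0.0,"delta_pos":[0.08,-0.006,-0.1],"rotation":[0,0,0]},{"claw":0.0,"delta_pos":[0.14,-0.01,-0.1],"rotation":[0,0,0]},{"claw":0.0,"delta_pos":[0.2,-0.015,-0.1],"rotation":[0,0,-0.02]},{"claw":0.0,"delta_pos":[0.26,-0.02,-0.1],"rotation":[0,0,-0.04]},{"claw":0.0,"delta_pos":[0.32,-0.024,-0.1],"rotation":[0,0,-0.04]},{"claw":0.0,"delta_pos":[0.365,-0.0275,-0.1],"rotation":[0,0,-0.04]},{"claw":0.0,"delta_pos":[0.3843,-0.0285,-0.1],"rotation":[0,0,-0.043]},{"claw":0.0,"delta_pos":[0.3843,-0.0285,-0.1],"rotation":[0,0,-0.043]}]'
python3 - <<'E'
from h import *
plan(449.7,357.5,17,jaw=.236)
im=manip.camera('wrist');cv2.imwrite('pics/w7.png',im[:,:,::-1])
E
```

```text
clock: 15.12
eef_pos: [449.5, 357.7, 108.2]
eef_rot: [-3.139, -0.003, 1.808]
wrist_force: [-0.2, -0.0, -0.3]
finger_gap: 47.0
at [449.5 357.7 108.2] gap 47.0 t 15.1 | delta [-0.0005, 0.0004, 0.0912] rot [-0.002, -0.003, 0.002] rows~ 1.5 j6-> 0.44
```

View pics/w7.png

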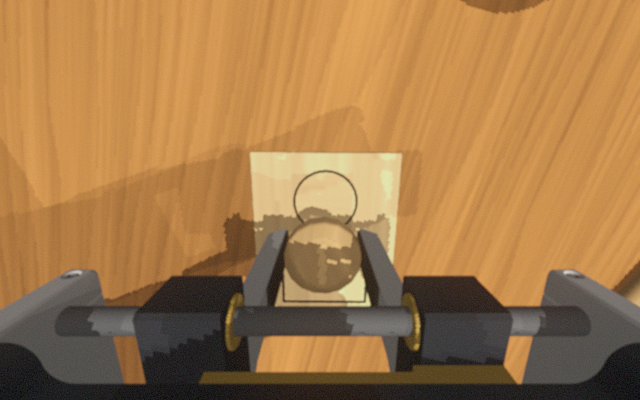

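The large knob is held at (324,256) and its circle is centred at (325,201). Lowering and releasing.

```bash
python3 -m pendant '[{"claw":0.0,"delta_pos":[-0.002,0,0.04],"rotation":[0,0,0]},{"claw":0.0,"delta_pos":[-0.002,0,0.075],"rotation":[0,0,0]},{"claw":0.0,"delta_pos":[-0.002,0,0.088],"rotation":[0,0,0]},{"claw":0.0,"delta_pos":[-0.002,0,0.0915],"rotation":[0,0,0]},{"claw":0.0,"delta_pos":[-0.002,0,0.0915],"rotation":[0,0,0]},{"claw":0.0,"delta_pos":[-0.002,0,0.0915],"rotation":[0,0,0]},{"claw":0.07,"delta_pos":[-0.002,0,0.0915],"rotation":[0,0,0]},{"claw":0.07,"delta_pos":[-0.002,0,0.0915],"rotation":[0,0,0]},{"claw":0.07,"delta_pos":[-0.002,0,0.05],"rotation":[0,0,0]},{"claw":0.07,"delta_pos":[-0.002,0,0],"rotation":[0,0,0]}]'
python3 - <<'E'
from h import *
print(wray(325,201,9))
plan(457,72.8,110,jaw=.163+np.pi/2)
E
```

```text
clock: 16.42
eef_pos: [449.9, 354.6, 108.8]
eef_rot: [-3.137, -0.002, 1.807]
wrist_force: [0.4, 0.6, -0.5]
finger_gap: 70.2
[450.6 357.3   9. ]
at [449.9 354.6 108.8] gap 70.2 t 16.4 | delta [-0.2756, -0.0591, -0.0015] rot [-0.005, 0.002, 1.644] rows~ 8.8 j6-> 1.57
```

```bash
python3 -m pendant '[{"claw":0.05,"delta_pos":[-0.03,-0.006,0],"rotation":[0,0,0.18]},{"claw":0.05,"delta_pos":[-0.06,-0.012,0],"rotation":[0,0,0.36]},{"claw":0.05,"delta_pos":[-0.09,-0.02,0],"rotation":[0,0,0.54]},{"claw":0.05,"delta_pos":[-0.12,-0.026,0],"rotation":[0,0,0.72]},{"claw":0.05,"delta_pos":[-0.15,-0.032,0],"rotation":[0,0,0.9]},{"claw":0.05,"delta_pos":[-0.18,-0.038,0],"rotation":[0,0,1.08]},{"claw":0.05,"delta_pos":[-0.21,-0.045,0],"rotation":[0,0,1.26]},{"claw":0.05,"delta_pos":[-0.245,-0.052,0],"rotation":[0,0,1.44]},{"claw":0.05,"delta_pos":[-0.27,-0.057,0],"rotation":[0,0,1.6]},{"claw":0.05,"delta_pos":[-0.2756,-0.059,0],"rotation":[-0.005,0.002,1.644]}]'
python3 -m pendant '[{"claw":0.05,"delta_pos":[0,0,0],"rotation":[0,0,0]}]'
python3 - <<'E'
from h import *
plan(457,72.8,8,jaw=.163+np.pi/2)
im=manip.camera('wrist');cv2.imwrite('pics/w8.png',im[:,:,::-1])
im=manip.camera('top');cv2.imwrite('pics/top2.png',im[:,:,::-1])
crop('pics/top2.png',125,200,235,295,6,'pics/c6.png')
print([np.round(proj('wrist',p,wT()),1) for p in [(457,72.8,32),(506,81,32),(408,65,32)]])
E
```

```text
clock: 17.68
eef_pos: [457.2, 71.9, 108.7]
eef_rot: [3.141, -0.001, 0.16]
wrist_force: [0.5, 0.9, -0.4]
finger_gap: 50.0
clock: 17.8
eef_pos: [457.1, 72.1, 108.8]
eef_rot: [3.141, -0.001, 0.162]
wrist_force: [-0.6, 0.3, 0.9]
finger_gap: 50.2
at [457.1  72.1 108.8] gap 50.2 t 17.8 | delta [-0.0001, -0.0008, 0.1008] rot [0.0, -0.001, -0.001] rows~ 1.6 j6-> 1.57
[array([323.2, 207.7]), array([323.1, 155.1]), array([322.9, 255.3])]
```

View pics/w8.png

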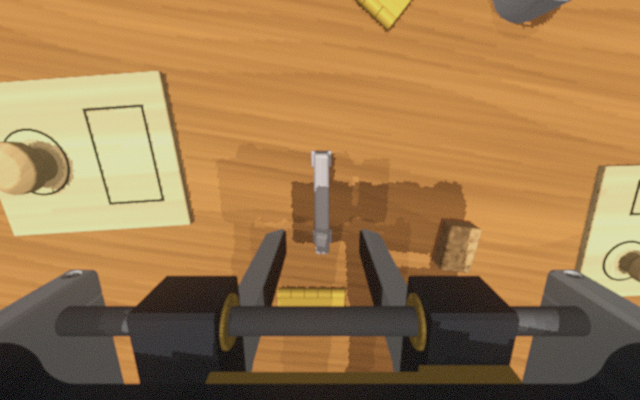

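View pics/c6.png

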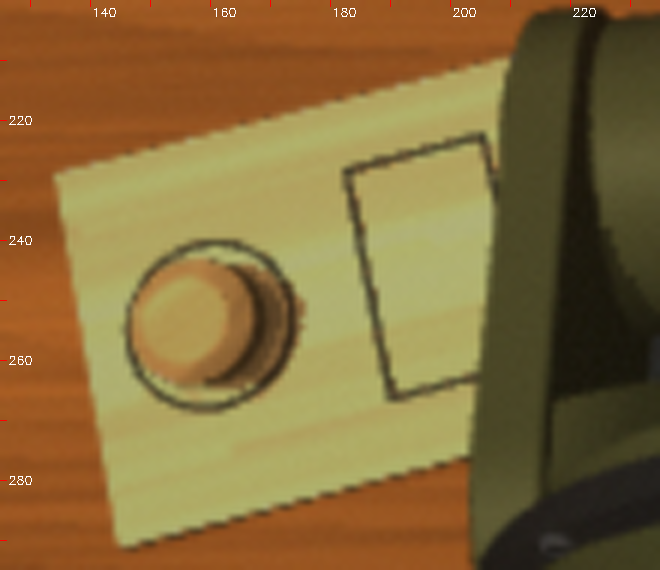

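The handle lies at column 322, rows 153–252, matching the prediction. The large knob sits centred in its circle. Grasping the handle.

```bash
python3 - <<'E'
from h import *
print('large',ray('top',157.2,253.7,34),'tgt 449.7 357.5')
E
python3 -m pendant '[{"claw":0.05,"delta_pos":[0,-0.0005,0.04],"rotation":[0,0,0]},{"claw":0.05,"delta_pos":[0,-0.0005,0.08],"rotation":[0,0,0]},{"claw":0.05,"delta_pos":[0,-0.0005,0.1],"rotation":[0,0,0]},{"claw":0.05,"delta_pos":[0,-0.0005,0.1],"rotation":[0,0,0]},{"claw":0.05,"delta_pos":[0,-0.0005,0.1],"rotation":[0,0,0]},{"claw":0.0,"delta_pos":[0,-0.0005,0.1],"rotation":[0,0,0]},{"claw":0.0,"delta_pos":[0,-0.0005,0.1],"rotation":[0,0,0]},{"claw":0.0,"delta_pos":[0,-0.0005,0.1],"rotation":[0,0,0]},{"claw":0.0,"delta_pos":[0,-0.0005,0.1],"rotation":[0,0,0]},{"claw":0.0,"delta_pos":[0,-0.0005,0.1],"rotation":[0,0,0]}]' 25
python3 - <<'E'
from h import *
plan(523.9,-300.3,120,jaw=.1937)
plan(523.9,-300.3,120,yaw=.1937+np.pi/2)
E
```

```text
large [449.34029313 354.2899113   34.        ] tgt 449.7 357.5
clock: 19.15
eef_pos: [457.3, 73.0, 8.9]
eef_rot: [3.141, -0.001, 0.163]
wrist_force: [-0.6, -0.2, 2.5]
finger_gap: 13.6
at [457.3  73.    8.9] gap 13.6 t 19.1 | delta [0.0053, 0.3792, -0.111] rot [0.001, -0.001, -1.602] rows~ 8.6 j6-> -0.71
at [457.3  73.    8.9] gap 13.6 t 19.1 | delta [0.0053, 0.3792, -0.111] rot [0.001, -0.001, -1.602] rows~ 8.6 j6-> -0.71
```

```bash
python3 -m pendant '[{"claw":0.0,"delta_pos":[0,0,-0.05],"rotation":[0,0,0]},{"claw":0.0,"delta_pos":[0,0.02,-0.105],"rotation":[0,0,-0.15]},{"claw":0.0,"delta_pos":[0.001,0.07,-0.111],"rotation":[0,0,-0.33]},{"claw":0.0,"delta_pos":[0.002,0.12,-0.111],"rotation":[0,0,-0.51]},{"claw":0.0,"delta_pos":[0.003,0.17,-0.111],"rotation":[0,0,-0.69]},{"claw":0.0,"delta_pos":[0.004,0.22,-0.111],"rotation":[0,0,-0.87]},{"claw":0.0,"delta_pos":[0.005,0.27,-0.111],"rotation":[0,0,-1.05]},{"claw":0.0,"delta_pos":[0.005,0.31,-0.111],"rotation":[0,0,-1.23]},{"claw":0.0,"delta_pos":[0.005,0.35,-0.111],"rotation":[0,0,-1.41]},{"claw":0.0,"delta_pos":[0.005,0.379,-0.111],"rotation":[0,0,-1.58]}]'
python3 -m pendant '[{"claw":0.0,"delta_pos":[0,0,0],"rotation":[0,0,0]}]'
python3 - <<'E'
from h import *
plan(523.9,-300.3,18.5,jaw=.1937)
im=manip.camera('wrist');cv2.imwrite('pics/w9.png',im[:,:,::-1])
E
```

```text
clock: 20.4
eef_pos: [523.4, -301.7, 119.5]
eef_rot: [3.141, -0.0, 1.748]
wrist_force: [-0.4, -0.5, -1.3]
finger_gap: 13.8
clock: 20.52
eef_pos: [523.0, -303.0, 118.8]
eef_rot: [-3.141, -0.001, 1.747]
wrist_force: [-0.6, 0.8, -1.3]
finger_gap: 13.6
at [ 523.  -303.   118.8] gap 13.6 t 20.5 | delta [0.0024, 0.0014, 0.1003] rot [-0.0, -0.001, -0.018] rows~ 1.6 j6-> -0.71
```

View pics/w9.png

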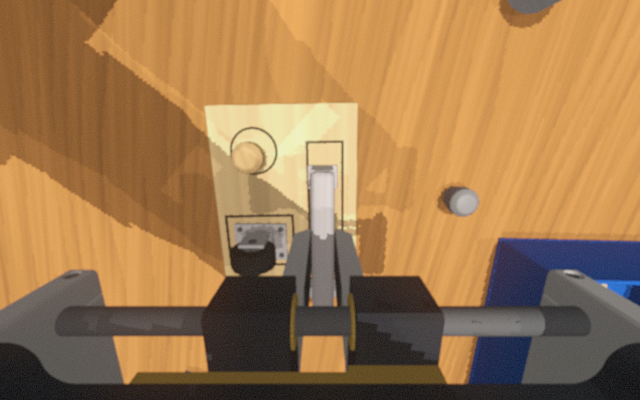

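```bash
python3 - <<'E'
from h import *
s=manip.read_state()
print(R.from_euler('xyz',s['eef_rot']).inv().apply(wray(322,167,142)-s['eef_pos']))
E
python3 -m pendant '[{"claw":0.0,"delta_pos":[0.002,0.001,0.04],"rotation":[0,0,-0.018]},{"claw":0.0,"delta_pos":[0.002,0.001,0.08],"rotation":[0,0,-0.018]},{"claw":0.0,"delta_pos":[0.002,0.001,0.096],"rotation":[0,0,-0.018]},{"claw":0.0,"delta_pos":[0.002,0.001,0.1005],"rotation":[0,0,-0.018]},{"claw":0.0,"delta_pos":[0.002,0.001,0.1005],"rotation":[0,0,-0.018]},{"claw":0.0,"delta_pos":[0.002,0.001,0.1005],"rotation":[0,0,-0.018]}]'
```

```text
[ 55.89733066  -1.06051595 -23.14153316]
clock: 21.32
eef_pos: [524.1, -300.1, 19.6]
eef_rot: [3.141, 0.0, 1.763]
wrist_force: [0.1, -1.0, -1.2]
finger_gap: 13.9
```

```bash
python3 -m pendant '[{"claw":0.0,"delta_pos":[0,0,0.0015],"rotation":[0,0,0]},{"claw":0.0,"delta_pos":[0,0,0.0015],"rotation":[0,0,0]},{"claw":0.04,"delta_pos":[0,0,0.0015],"rotation":[0,0,0]},{"claw":0.04,"delta_pos":[0,0,0.0015],"rotation":[0,0,0]},{"claw":0.04,"delta_pos":[0,0,-0.02],"rotation":[0,0,0]},{"claw":0.04,"delta_pos":[0,0,-0.08],"rotation":[0,0,0]},{"claw":0.06,"delta_pos":[0,0,-0.1],"rotation":[0,0,0]}]'
python3 - <<'E'
from h import *
plan(657,63,110,jaw=-.546)
E
```

```text
clock: 22.2
eef_pos: [525.0, -300.7, 123.4]
eef_rot: [3.137, 0.004, 1.763]
wrist_force: [-0.8, -0.7, -0.9]
finger_gap: 46.6
at [ 525.  -300.7  123.4] gap 46.6 t 22.2 | delta [0.3319, 0.1989, 0.013] rot [0.006, 0.002, 0.738] rows~ 6.2 j6-> 0.64
```

```bash
python3 -m pendant '[{"claw":0.07,"delta_pos":[0.05,0.03,0],"rotation":[0,0,0.11]},{"claw":0.07,"delta_pos":[0.1,0.06,0],"rotation":[0,0,0.22]},{"claw":0.07,"delta_pos":[0.15,0.09,0],"rotation":[0,0,0.33]},{"claw":0.07,"delta_pos":[0.2,0.12,0],"rotation":[0,0,0.44]},{"claw":0.07,"delta_pos":[0.25,0.15,0],"rotation":[0,0,0.55]},{"claw":0.07,"delta_pos":[0.3,0.18,0.01],"rotation":[0,0,0.66]},{"claw":0.07,"delta_pos":[0.332,0.199,0.013],"rotation":[0.006,0.002,0.738]},{"claw":0.07,"delta_pos":[0.332,0.199,0.013],"rotation":[0.006,0.002,0.738]},{"claw":0.07,"delta_pos":[0.332,0.199,0.013],"rotation":[0.006,0.002,0.738]}]'
python3 - <<'E'
from h import *
plan(657,63,2,jaw=-.546)
im=manip.camera('wrist');cv2.imwrite('pics/w10.png',im[:,:,::-1])
im=manip.camera('top');cv2.imwrite('pics/top3.png',im[:,:,::-1])
crop('pics/top3.png',380,140,500,280,4,'pics/c7.png')
cv2.imwrite('pics/w10c.png',cv2.resize(cv2.imread('pics/w10.png')[110:260,240:400],None,fx=4,fy=4,interpolation=cv2.INTER_CUBIC))
E
```

```text
clock: 23.32
eef_pos: [656.9, 62.4, 110.0]
eef_rot: [-3.141, 0.0, 1.025]
wrist_force: [-0.3, -0.4, -0.3]
finger_gap: 69.9
at [656.9  62.4 110. ] gap 69.9 t 23.3 | delta [0.0006, -0.0002, 0.108] rot [-0.0, 0.0, 0.0] rows~ 1.7 j6-> 0.64
```

View pics/w10.png

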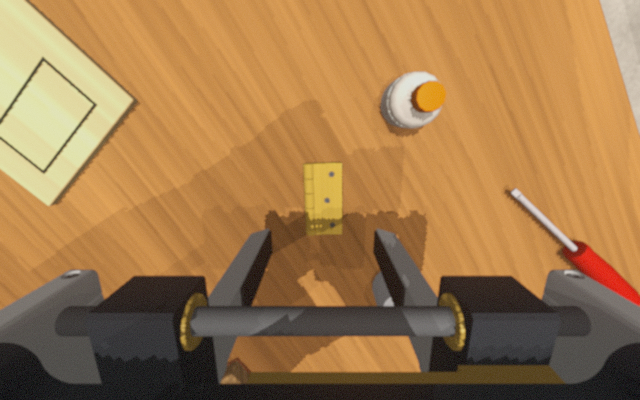

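View pics/w10c.png

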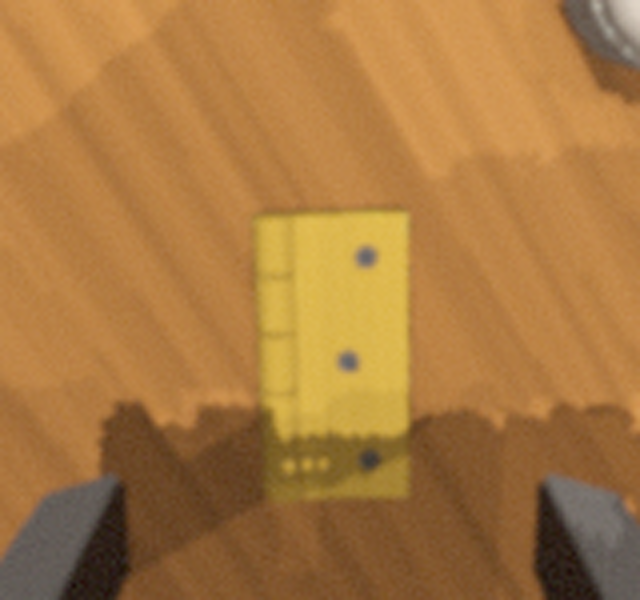

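View pics/c7.png

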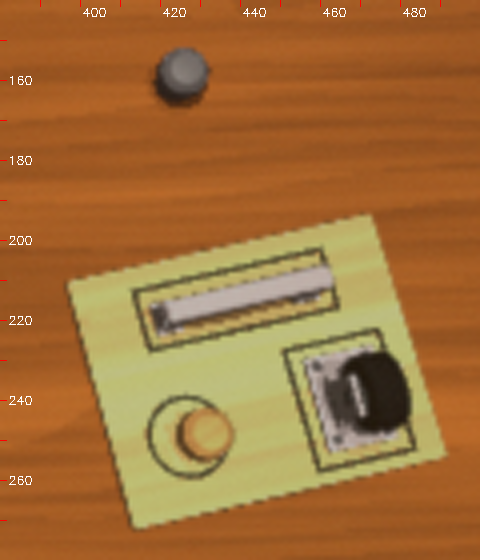

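The hinge under the gripper spans (304–342, 163–235), aligned with the tool. It is the farther of the two, next to the glue. The handle on the board lies inside its outline.

```bash
python3 - <<'E'
from h import *
p=[wray(u,v,z) for u,v,z in [(303.8,163,6),(342.5,162.8,10),(306.5,235,6),(342.3,234.3,10)]]
print(np.mean(p,0),p)
print('handle',ray('top',442,213.75,41),'tgt 523.9,-300.3')
print(np.degrees(0),[ray('top',380+a/4,140+b/4,41).round(1) for a,b in [(165,313),(331,277)]])
plan(np.mean(p,0)[0],np.mean(p,0)[1],2,jaw=-.546)
E
```

```text
[657.7   63.35   8.  ] [array([660.4, 106.4,   6. ]), array([693.9,  86.9,  10. ]), array([621.2,  39. ,   6. ]), array([655.3,  21.1,  10. ])]
handle [ 520.94840061 -296.9672102    41.        ] tgt 523.9,-300.3
0.0 [array([ 511.9, -248.6,   41. ]), array([ 530. , -345.5,   41. ])]
at [657.   61.8 110.3] gap 69.8 t 23.4 | delta [0.0016, -0.0002, 0.1083] rot [-0.0, -0.0, -0.001] rows~ 1.7 j6-> 0.64
```

```bash
python3 -m pendant '[{"claw":0.07,"delta_pos":[0.0015,0,0.04],"rotation":[0,0,0]},{"claw":0.07,"delta_pos":[0.0015,0,0.08],"rotation":[0,0,0]},{"claw":0.07,"delta_pos":[0.0015,0,0.102],"rotation":[0,0,0]},{"claw":0.07,"delta_pos":[0.0015,0,0.108],"rotation":[0,0,0]},{"claw":0.07,"delta_pos":[0.0015,0,0.108],"rotation":[0,0,0]},{"claw":0.0,"delta_pos":[0.0015,0,0.108],"rotation":[0,0,0]},{"claw":0.0,"delta_pos":[0.0015,0,0.108],"rotation":[0,0,0]},{"claw":0.0,"delta_pos":[0.0015,0,0.108],"rotation":[0,0,0]},{"claw":0.0,"delta_pos":[0.0015,0,0.108],"rotation":[0,0,0]},{"claw":0.0,"delta_pos":[0.0015,0,0.108],"rotation":[0,0,0]}]' 40
python3 - <<'E'
from h import *
plan(470.7,270,110,jaw=.236+np.pi/2)
E
```

```text
clock: 24.68
eef_pos: [658.0, 63.1, 2.6]
eef_rot: [3.141, -0.0, 1.024]
wrist_force: [-0.5, 0.1, 3.5]
finger_gap: 38.0
at [658.   63.1   2.6] gap 38.0 t 24.7 | delta [0.0793, -0.2675, -0.1074] rot [0.0, -0.0, 0.788] rows~ 4.8 j6-> 1.86
```

```bash
python3 -m pendant '[{"claw":0.0,"delta_pos":[0,0,-0.04],"rotation":[0,0,0]},{"claw":0.0,"delta_pos":[0,0,-0.095],"rotation":[0,0,0]},{"claw":0.0,"delta_pos":[0.013,-0.045,-0.107],"rotation":[0,0,0.13]},{"claw":0.0,"delta_pos":[0.026,-0.09,-0.107],"rotation":[0,0,0.26]},{"claw":0.0,"delta_pos":[0.04,-0.135,-0.107],"rotation":[0,0,0.4]},{"claw":0.0,"delta_pos":[0.053,-0.18,-0.107],"rotation":[0,0,0.53]},{"claw":0.0,"delta_pos":[0.067,-0.225,-0.107],"rotation":[0,0,0.66]},{"claw":0.0,"delta_pos":[0.0793,-0.2675,-0.107],"rotation":[0,0,0.788]},{"claw":0.0,"delta_pos":[0.0793,-0.2675,-0.107],"rotation":[0,0,0.788]},{"claw":0.0,"delta_pos":[0.0793,-0.2675,-0.107],"rotation":[0,0,0.788]}]'
python3 - <<'E'
from h import *
plan(470.7,270,11.5,jaw=.236+np.pi/2)
im=manip.camera('wrist');cv2.imwrite('pics/w11.png',im[:,:,::-1])
E
```

```text
clock: 25.92
eef_pos: [470.9, 269.7, 109.5]
eef_rot: [3.141, -0.0, 0.237]
wrist_force: [0.1, -0.0, -1.6]
finger_gap: 38.0
at [470.9 269.7 109.5] gap 38.0 t 25.9 | delta [-0.0002, -0.0003, 0.098] rot [0.0, -0.0, 0.001] rows~ 1.6 j6-> 1.86
```

View pics/w11.png

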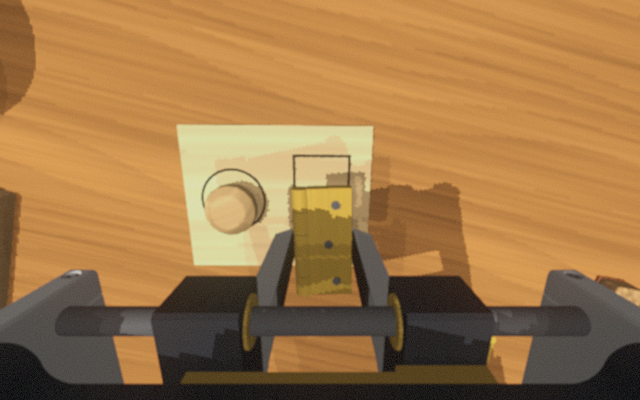

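The hinge is held at (294–352, 187–293), level and square to the rectangle. Lowering and releasing.

```bash
python3 -m pendant '[{"claw":0.0,"delta_pos":[0,0,0.04],"rotation":[0,0,0]},{"claw":0.0,"delta_pos":[0,0,0.075],"rotation":[0,0,0]},{"claw":0.0,"delta_pos":[0,0,0.094],"rotation":[0,0,0]},{"claw":0.0,"delta_pos":[0,0,0.0985],"rotation":[0,0,0]},{"claw":0.0,"delta_pos":[0,0,0.0985],"rotation":[0,0,0]},{"claw":0.0,"delta_pos":[0,0,0.0985],"rotation":[0,0,0]},{"claw":0.0,"delta_pos":[0,0,0.0985],"rotation":[0,0,0]}]'
python3 -m pendant '[{"claw":0.052,"delta_pos":[0,0,0],"rotation":[0,0,0]},{"claw":0.052,"delta_pos":[0,0,0],"rotation":[0,0,0]},{"claw":0.052,"delta_pos":[0,0,0],"rotation":[0,0,0]},{"claw":0.052,"delta_pos":[0,0,-0.03],"rotation":[0,0,0]},{"claw":0.052,"delta_pos":[0,0,-0.09],"rotation":[0,0,0]},{"claw":0.052,"delta_pos":[0,0,-0.15],"rotation":[0,0,0]},{"claw":0.052,"delta_pos":[0.2,0,-0.15],"rotation":[0,0,0]},{"claw":0.052,"delta_pos":[0.2,-0.05,-0.15],"rotation":[0,0,0]},{"claw":0.052,"delta_pos":[0.15,-0.1,-0.15],"rotation":[0,0,0]},{"claw":0.052,"delta_pos":[0.15,-0.1,-0.15],"rotation":[0,0,0]}]'
python3 - <<'E'
from h import *
im=manip.camera('top');cv2.imwrite('pics/top4.png',im[:,:,::-1])
im=manip.camera('side');cv2.imwrite('pics/side4.png',im[:,:,::-1])
crop('pics/top4.png',125,200,235,295,6,'pics/c8.png')
E
```

```text
clock: 26.85
eef_pos: [471.5, 269.2, 11.2]
eef_rot: [3.142, -0.001, 0.236]
wrist_force: [0.8, -0.2, -2.1]
finger_gap: 38.0
clock: 28.1
eef_pos: [593.5, 404.2, 160.1]
eef_rot: [-3.142, 0.0, 0.238]
wrist_force: [0.1, -0.7, -0.6]
finger_gap: 51.9
```

View pics/top4.png

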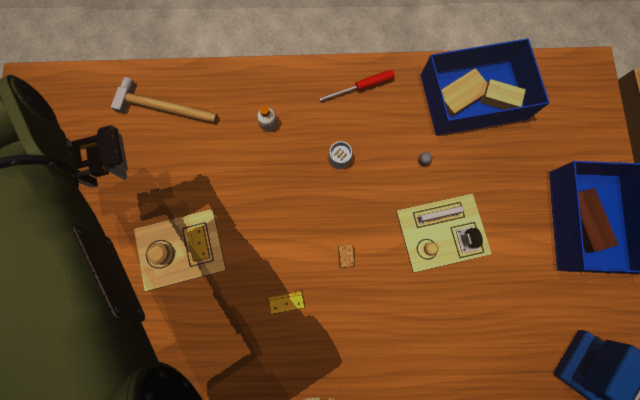

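View pics/side4.png

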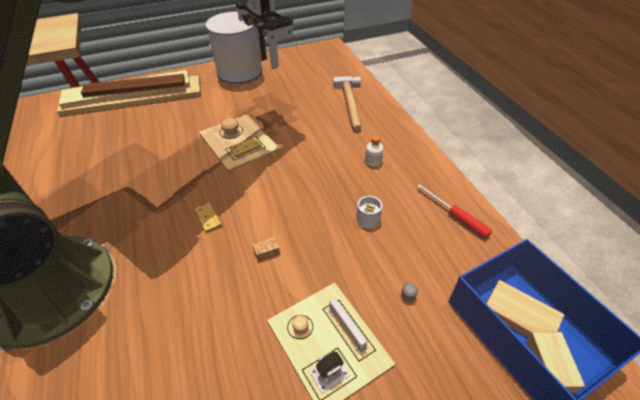

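Both views show all five pieces standing in their outlines. The tin (341,153), sanding block (346,256) and glue (267,119) are where they began. I'll do one numerical check with enlarged crops.

```bash
python3 - <<'E'
from h import *
crop('pics/side4.png',260,280,400,400,5,'pics/s4.png')
E
```

```text
(no output)
```

View pics/c8.png

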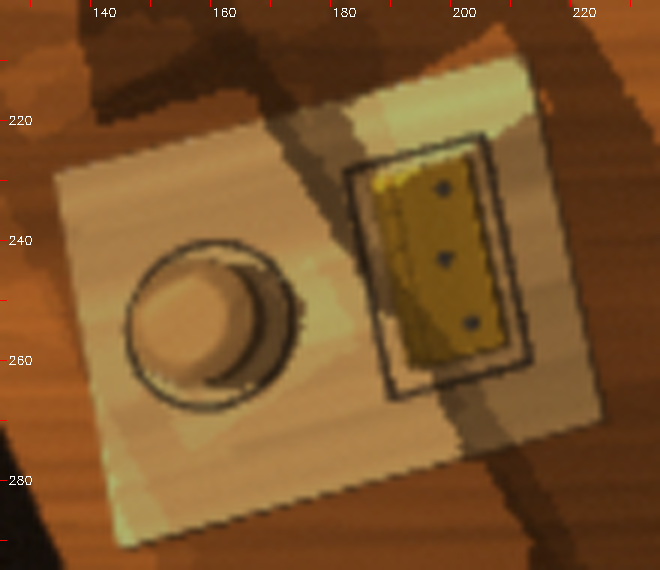

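View pics/s4.png

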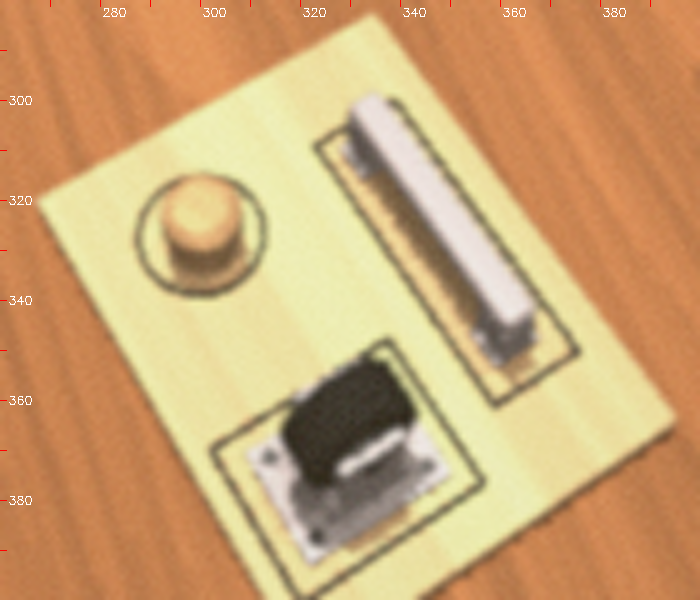

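```bash
python3 - <<'E'
from h import *
def W(n,pts,x0,y0,k,z): return np.mean([ray(n,x0+a/k,y0+b/k,z) for a,b in pts],0)
def B(p,c,th):
    d=np.array(p[:2])-c;return np.round([d[0]*np.cos(th)+d[1]*np.sin(th),-d[0]*np.sin(th)+d[1]*np.cos(th)],1)
dr=((482.7,-308.2),.1937);do=((460.2,313.4),.236)
print('hinge',B(W('top',[(371,185),(475,152),(510,345),(413,370)],125,200,6,17),*do))
print('large',B(W('top',[(193,322)],125,200,6,34),*do))
# side camera: relative to the outline as seen in that camera
rc=W('side',[(315,146),(395,100),(579,352),(496,407)],260,280,5,9)
hb=W('side',[(352,103),(372,95),(535,303),(503,322)],260,280,5,41)
cc=W('side',[(201,235)],260,280,5,9); sk=W('side',[(202,222)],260,280,5,29)
pr=W('side',[(211,450),(390,339),(485,482),(303,602)],260,280,5,9)
print('side: handle-outline',B(hb-rc,(0,0),.1937),'small-outline',B(sk-cc,(0,0),.1937),pr.round(1),rc.round(1))
E
```

```text
hinge [ -0.6 -48.4]
large [-0.9 42.4]
side: handle-outline [-1.9  2.4] small-outline [-1.2 -4.8] [ 463.1 -361.8    9. ] [ 524.  -301.3    9. ]
```

Every offset is 5 mm or less and the arm is clear. Handing in.

```bash
python3 -c "
from cell import manip
s=manip.read_state();print(s['clock'],abs(s['qd']).max());print(manip.sign_off())"
```

```text
28.2 0.0609555678316991
the job is handed in; nothing more can be done
None
```

I placed all five pieces on their boards and handed the job in at 28.2 s on the robot's clock. No verdict came back.

The last camera checks put every piece upright, released and inside its outline, against the 12 mm tolerance:

| Piece | Distance from outline centre |
|---|---|
| Large knob | about 3 mm |
| Hinge | about 3.5 mm |
| Handle | about 3 to 4.5 mm (top and side cameras agree within about 2 mm) |
| Castor | about 1 mm |
| Small knob | about 4 to 5 mm (top and side cameras agree within 1 mm) |

- **Alignment:** the hinge, handle and castor looked lined up in the pictures, and the tool was within about 0.005 rad of the board angle when each was set down. I did not measure their final angles to the radian.
- **Look-alikes and bystanders:** I used the hinge farther from the base. The nearer hinge, the grey knob, the tin, the sanding block and the glue bottle show no visible movement from where they started.
- **Wrist camera disagreement:** while pieces were held, it read about 5 mm too far forward. The fixed cameras did not bear this out after placing. I had moved the two knobs back 2 to 3 mm to allow for it, which accounts for most of their offset.

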